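# Tuck a banded tile bundle under the press arm

## Task

The paper band on the loose tile bundle has to set under pressure. Pick up the bundle, set it on the board of the small press in front of its sprung arm, and slide it lengthwise under the arm until it is home against the wooden stop, straight and centred, with the arm pressing on it; then let go. Leave the plain wooden block where it lies.

Things in the scene. Friction and masses are not known exactly. Their poses are not given: they have to be found in the camera images.
- bundle_center (a point): Centre of the loose bundle of nine tiles in a paper band: 46 mm wide (its x), 70 mm long (its y), 33 mm high (z, up), 0.15 kg. The point is half-way up, 17 mm above its underside. Either end may lead. It lies on the table in a row with a wooden block and a timer.
- holder_home (a point): On the press, a fixed light wooden board 205 x 90 x 10 mm with a steel sprung arm: point on the board's top, centre line, at the foot of the wooden stop (50 mm wide, 22 high, x 0 to 14 mm). x = sliding direction, open end to stop; y across; z up. Board runs x -130 to 75 mm. Bundle home: its centre at x -35 mm, y 0. Fingers on the sides of its rear end (away from the stop) stay clear of the arm.
- holder_arm (a joint): Sprung arm, 24 mm wide, on the centre line, hinged beyond the stop; 0 = at rest, grows as lifted (max 0.5), about 0.1 on the bundle. Its pad at x -22 mm rests 25 mm above the board; from there it turns up to a tip at x -54 mm, underside 42 mm above the board (tip top about 60 mm when on the bundle), so a bundle slid in level on the board lifts it. Presses about 2 N; sliding takes 5 to 12 N.
- row_block: Bystander: plain solid wooden block 58 x 125 x 30 mm (x, y, z); origin at the centre of its underside, z up. Leave it alone.

How it is judged:
At the end, for the whole second after the job is handed in: The bundle lies flat, still and upright on the press board, its centre within 15 mm of home along the slide and within 15 mm of the centre line, its length within 12 degrees of the sliding direction, and the sprung arm is lifted and rests on it (joint 0.05 to 0.2) (x of bundle_center in the frame of holder_home between -0.05 and -0.025 m and y of bundle_center in the frame of holder_home between -0.015 and 0.015 m and z of bundle_center in the frame of holder_home below 0.025 m and angle between the y axis of bundle_center and the x axis of holder_home, either way round below 0.21 rad and angle between bundle_center's own z axis and vertical below 0.12 rad and value of joint holder_arm between 0.05 and 0.2 rad and linear speed of bundle below 0.02 m/s); the robot touches nothing.
It fails at once if the plain wooden block is moved by more than 30 mm (distance of row_block from where it was at the start of the episode above 0.03 m).
It also fails if it takes over 48 s, if anything falls off the work surface, if the arm or the gripper's body presses on something with over 40 N, if the wrist force passes 120 N, or if a joint passes its speed limit or range.

## Robot

A 7-joint arm with a two-finger parallel gripper is mounted at the origin on a cart in front of the work surface, level with it; the furniture and walls round the work are solid. World frame = base frame: x ahead of the robot, y to its left, z up, the work surface at z = 0. Lengths are in m, angles in rad, forces in N, time in s.
With the tool pointing down it reaches from about 0.35 to 0.9 m from the base axis. Payload 8.1 kg.
Tool frame: the origin (TCP) lies midway between the tips of the shut fingers; the grasp point (between the pads) lies 19 mm behind it (bot.grip_point_offset is the distance from the TCP to the grasp point, in m); z points along the fingers, y is the line along which they close (so a half turn about z gives the same grasp; the last joint's range is limited). The gripper opens to 92 mm and grips with 3 to 60 N. Pads are 19 mm wide; open, the fingers measure 130 mm over their backs; the gripper's body (75 mm by 190 mm) begins 47 mm behind the grasp point.
Start: joints at [1.016, 0.434, 0.025, 1.573, -0.012, 1.134, -0.075], TCP at [0.273, -0.562, 0.198] pointing down, gripper open.
Joint ranges: [-2.62, 2.62], [-0.44, 2.09], [-1.27, 1.32], [0.08, 2.57], [-1.32, 4.46], [0.12, 2], [-2.74, 2.74]. Speed limits (rad/s): [2.22, 2.22, 3.01, 3.01, 3.14, 3.14, 3.14].

## Interface

Orientations are given as [roll, pitch, yaw] about the fixed x, y, z axes, in that order (R = Rz(yaw) Ry(pitch) Rx(roll)).
In Python, from rig import bot gives the robot as it stands.
- The arm moves only by the tool jog_arm, never from a script. Its argument "rows" is a list that holds one entry, the list of rows, each a list of 7 numbers: the turn, a rotation vector about the world's x, y, z in degrees, then the shift along the world's x, y, z in units of 40 mm (1.0 is 40 mm), then the opening, from 0 (shut) to 1 (fully open). In form: [[[rx, ry, rz, x, y, z, hand], ...]]. A call has 1 to 12 rows; each row shifts and turns the commanded pose from where the row before left it; what a row does not reach is not made up. A row lasts 1/10 s, in which the tool goes at most 50 mm and 8.59 degrees, less where a joint would pass 70% of its speed; a pose out of reach is approached as far as the arm can. A call is refused whole if a number of a shift passes 1 or a number of a turn 8.59, either way. A call with a gripper value outside its range is refused whole. The fingers move at their own pace and stop on an object; "newtons" is the grip in N (left out, the last holds). Time passes only in rows, so rows that do not move let the fingers close. It gives the time, the measured TCP pose, the force, the opening and the grip force at its end, in the units of the state.
- bot.get_state(): the state, without advancing time (a new reading comes with each control period).
- bot.camera(name): name is "scene" or "top"; returns a dict with "frame" (400x640x3 uint8, red, green, blue), "range_z" (400x640 float32, m along the optical axis (not along the pixel's ray), 0 where there is no reading), "fov_y" (degrees; the focal length in pixels is half the picture's height over the tangent of half this angle, whatever the lens; pixels are square), "cx", "cy" (the principal point, pixels), "world_from_camera" (4x4, takes a point from camera to world coordinates). Camera axes: x right, y up, looking along -z (the intrinsics and any distortion apply to the point x, -y, -z); pixel columns grow to the right and rows downward; lengths in m; the calibration is good to about 2 mm. A picture is of the moment at which its call begins.
- bot.sign_off(): hands the job in; it is judged then, once.
The state is a dict: "time": time; "qpos": joint angles; "joint_vel": joint speeds; "joint_efforts": joint torques, N m; "ee_pos": TCP position; "tool_rot": TCP orientation; "ft_force": force on the tool from outside, world axes, zero at the start; "wrist_torque": the same for the moment, N m; "opening": finger opening in m; "grip_force": force on a finger pad.
Only numpy, scipy, OpenCV 4.12 (cv2) and the standard library are available. Lean on these libraries where they do the work, as an engineer would, in place of code of your own. Each camera call takes 0.05 s, during which the arm holds its last target. There are 200 camera calls.

## Working session

There is one attempt and no reset: what is moved stays moved. The work goes in short steps, Python scripts to look and compute and a tool call to move; the robot and the scene stay as the last step left them, time stands still between calls to the robot, and variables do not carry over. Pictures are saved under pics/ and viewed, at most 10 in all, crops included, and the job is handed in when it is done.

Besides the shell and the picture viewer there is one more tool, called after "Call:" by a JSON object that holds its "api" and its "payload", one argument or row to a line. jog_arm: Moves the arm, as the interface text tells. Its arguments: {"type":"object","properties":{"rows":{"type":"array","items":{"type":"array","items":{"type":"array","items":{"type":"number"}}}},"newtons":{"type":"number"}},"required":["rows"]}

```bash
mkdir -p pics; cat > h.py <<'E'
import numpy as np, cv2
from rig import bot
def cam(n):
    c=bot.camera(n); f=200/np.tan(np.radians(c['fov_y'])/2); c['f']=f
    return c
def pts(c):
    v,u=np.mgrid[0:400,0:640]; z=c['range_z']; f=c['f']
    P=np.stack([(u-c['cx'])/f*z,-(v-c['cy'])/f*z,-z],-1)
    T=np.array(c['world_from_camera']); W=P@T[:3,:3].T+T[:3,3]; W[z==0]=np.nan
    return W
E
python3 - <<'E'
from h import *
for n in('scene','top'):
    c=cam(n); cv2.imwrite(f'pics/{n}0.png',c['frame'][:,:,::-1]); np.save(n+'.npy',pts(c))
    print(n,c['fov_y'],c['cx'],c['cy'],[k for k in c],np.round(c['world_from_camera'],3).tolist())
print(bot.get_state())
E
```

```text
scene 57.38072997571642 315.0881899725921 195.14541092443727 ['frame', 'range_z', 'fov_y', 'cx', 'cy', 'world_from_camera', 'f'] [[-0.787, 0.338, -0.515, 0.026], [-0.616, -0.452, 0.645, 0.644], [-0.015, 0.825, 0.564, 0.591], [0.0, 0.0, 0.0, 1.0]]
top 46.64313846193187 320.2022304466428 199.88916410150443 ['frame', 'range_z', 'fov_y', 'cx', 'cy', 'world_from_camera', 'f'] [[0.023, 0.998, -0.062, 0.419], [-1.0, 0.024, 0.017, 0.054], [0.019, 0.062, 0.998, 1.206], [0.0, 0.0, 0.0, 1.0]]
{'time': 0.1, 'qpos': array([ 1.01640125,  0.43518387,  0.02498292,  1.57400187, -0.01160885,
        1.13400248, -0.07507541]), 'joint_vel': array([-0.00052125, -0.00163553,  0.00025397, -0.00117227,  0.00072139,
        0.00028602, -0.00172051]), 'joint_efforts': array([ 3.51867515e-03, -6.69125533e+01,  9.88210849e-01, -3.15147972e+01,
       -6.05961727e-02,  3.74296855e-02,  2.19382144e-05]), 'ee_pos': array([ 0.27259103, -0.56186547,  0.19760624]), 'tool_rot': array([-3.14014793e+00,  1.28295150e-04,  4.51738185e-01]), 'ft_force': array([-0.5965956 , -0.2690699 , -0.61854209]), 'wrist_torque': array([ 0.05182191,  0.03752791, -0.06379912]), 'grip_force': 0.0, 'opening': 0.09214958369501738}
```

View pics/top0.png

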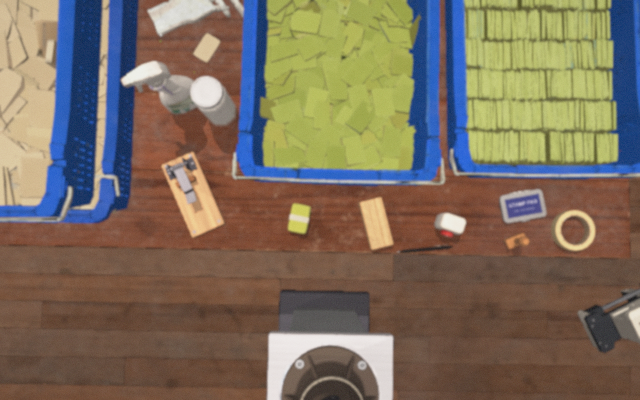

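View pics/scene0.png

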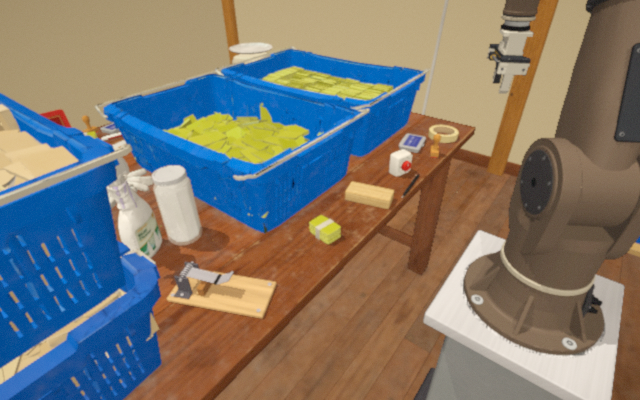

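The top view shows the bundle at (299,219), the block at (376,223), and the press running from its open end at (207,230) to its hinge at (180,163). Bins lie above row 180.

```bash
python3 - <<'E'
from h import *
def rect(P):
    r=cv2.minAreaRect(P[:,:2].astype(np.float32)*1000); return np.round(r[0],1),np.round(r[1],1),round(r[2],1)
for n in('top','scene'):
    W=np.load(n+'.npy'); im=cv2.imread(f'pics/{n}0.png'); X,Y,Z=W[...,0],W[...,1],W[...,2]
    hsv=cv2.cvtColor(im,cv2.COLOR_BGR2HSV)
    uu=np.s_[195:245,275:325] if n=='top' else np.s_[210:248,300:348]
    w=W[uu].reshape(-1,3); zt=np.nanmedian(w[:,2]); 
    print(n,'table z',zt); p=w[(w[:,2]>0.022)&(w[:,2]<.06)]; print('bundle',np.nanpercentile(p[:,2],[5,50,95]),rect(p),len(p))
    uu=np.s_[148:240,158:228] if n=='top' else np.s_[255:320,160:285]
    w=W[uu].reshape(-1,3)
    s=hsv[uu].reshape(-1,3)
    for lo,hi in((.005,.017),(.022,.04),(.04,.12)):
        p=w[(w[:,2]>lo)&(w[:,2]<hi)]
        if len(p): print('press',lo,hi,len(p),rect(p),np.round(np.median(p,0),3))
W=np.load('top.npy')
print('bin rim',np.nanmax(W[165:185,240:440,2]), W[178,300],W[182,300],W[186,300],W[190,300],W[250,300])
w=W[190:256,350:400].reshape(-1,3);p=w[(w[:,2]>.02)&(w[:,2]<.06)];print('block',rect(p))
w=W[75:128,185:240].reshape(-1,3);p=w[(w[:,2]>.05)];print('can',rect(p),p[:,2].max())
E
python3 - <<'E'
import cv2
a=cv2.imread('pics/top0.png')[145:245,150:240];b=cv2.imread('pics/scene0.png')[215:325,150:350]
a=cv2.resize(a,None,fx=4,fy=4,interpolation=2)
b=cv2.resize(b,None,fx=2,fy=2,interpolation=2); import numpy as np
o=np.zeros((400,770,3),'uint8');o[:,:360]=a;o[:220,365:765]=b;cv2.imwrite('pics/crop.png',o)
E
```

```text
top table z 0.000724070643905339
bundle [0.02808707 0.03237591 0.03604325] (array([446.5,  86.6]), array([48.4, 69.7]), 79.9) 498
press 0.005 0.017 2171 (array([501.2, 358.1]), array([235.8, 168.1]), 5.4) [0.483 0.352 0.01 ]
press 0.022 0.04 103 (array([539. , 379.8]), array([88.9, 49.3]), 23.6) [0.537 0.37  0.032]
press 0.04 0.12 477 (array([529.9, 374.7]), array([112.7,  51.2]), 26.8) [0.538 0.377 0.047]
scene table z -0.0008619061949613482
bundle [0.02457439 0.03058605 0.03252374] (array([439.7,  88.9]), array([50.7, 68.2]), 76.9) 404
press 0.005 0.017 2711 (array([497. , 364.1]), array([205.4,  92.4]), 25.5) [0.472 0.364 0.009]
press 0.022 0.04 196 (array([536.5, 383.2]), array([88.4, 49.8]), 23.2) [0.525 0.399 0.03 ]
press 0.04 0.12 609 (array([525. , 376.6]), array([113.6,  51.8]), 26.9) [0.539 0.381 0.046]
bin rim 0.2136753547282878 [0.52818127 0.08178134 0.20364466] [0.52219206 0.08230181 0.17643869] [ 0.52948586  0.08690071 -0.00130219] [0.51880368 0.08656088 0.00127768] [ 0.36334281  0.08259461 -0.00064975]
block (array([ 438.1, -110. ]), array([124.4,  58.6]), 15.5)
can (array([713.7, 287.6]), array([192. ,  76.5]), 64.0) 0.2032848961877356
```

View pics/crop.png

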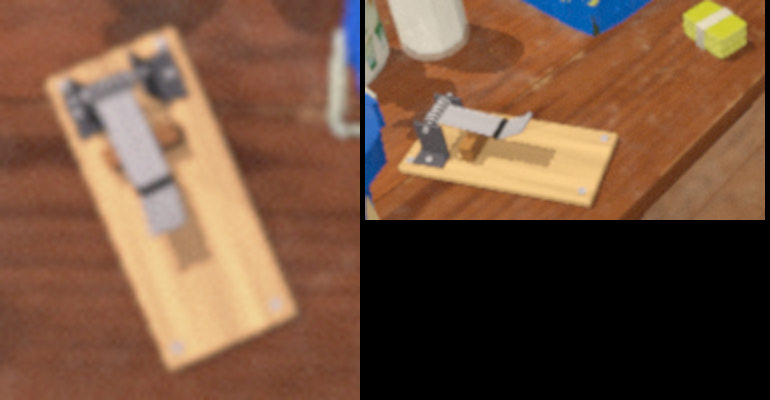

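The crop shows the press running up-left from its open end at the lower right, with the arm tip pointing to the open end. It slides along about +25° in the world frame. I'm moving toward the bundle now and will refine the press pose meanwhile.

Call:
{"api": "jog_arm", "payload": {
  "rows": [
    [[0, 0, -1.56, 0.154, 0.68, 0, 1], [0, 0, -1.56, 0.154, 0.68, 0, 1], [0, 0, -1.56, 0.154, 0.68, 0, 1], [0, 0, -1.56, 0.154, 0.68, 0, 1], [0, 0, -1.56, 0.154, 0.68, 0, 1], [0, 0, -1.56, 0.154, 0.68, 0, 1], [0, 0, -1.56, 0.154, 0.68, 0, 1], [0, 0, -1.56, 0.154, 0.68, 0, 1], [0, 0, -1.56, 0.154, 0.68, 0, 1], [0, 0, -1.56, 0.154, 0.68, 0, 1], [0, 0, -1.56, 0.154, 0.68, 0, 1], [0, 0, -1.56, 0.154, 0.68, 0, 1]]
  ]
}}

```text
time: 1.3
ee_pos: [0.3466, -0.2347, 0.1982]
tool_rot: [-3.141, 0.0, 0.124]
ft_force: [-0.4, 1.1, -0.2]
opening: 0.0915
grip_force: 0.0
```

Call:
{"api": "jog_arm", "payload": {
  "rows": [
    [[0, 0, -1.56, 0.154, 0.68, 0, 1], [0, 0, -1.56, 0.154, 0.68, 0, 1], [0, 0, -1.56, 0.154, 0.68, 0, 1], [0, 0, -1.56, 0.154, 0.68, 0, 1], [0, 0, -1.56, 0.154, 0.68, 0, 1], [0, 0, -1.56, 0.154, 0.68, 0, 1], [0, 0, -1.56, 0.154, 0.68, 0, 1], [0, 0, -1.56, 0.154, 0.68, 0, 1], [0, 0, -1.56, 0.154, 0.68, 0, 1], [0, 0, -1.56, 0.154, 0.68, 0, 1], [0, 0, -1.56, 0.154, 0.68, 0, 1], [0, 0, -1.56, 0.154, 0.68, 0, 1], [0, 0, 0, 0, 0, 0, 1]]
  ]
}}

```text
schema error: expected 1 to 12 rows
```

```bash
python3 - <<'E'
from h import *
im=cv2.imread('pics/top0.png');W=np.load('top.npy');hsv=cv2.cvtColor(im,cv2.COLOR_BGR2HSV)
print(hsv[225,205],hsv[240,205],hsv[219,292],hsv[219,299])
m=((hsv[...,2]>130)&(hsv[...,0]<30)&(hsv[...,1]>60)&(W[...,2]>.004)&(W[...,2]<.018)).astype(np.uint8)
m[:, :158]=0;m[:,228:]=0;m[:148]=0;m[242:]=0
n,l,s,_=cv2.connectedComponentsWithStats(m);k=1+s[1:,4].argmax();p=W[l==k]
print(len(p),cv2.minAreaRect(p[:,:2].astype(np.float32)*1000))
# bundle from colour, pixel ray to z=.033 via depth points
g=((hsv[...,0]>22)&(hsv[...,0]<45)&(hsv[...,1]>90)).astype(np.uint8);b=np.zeros_like(g);b[200:240,280:320]=g[200:240,280:320]
b=cv2.morphologyEx(b,cv2.MORPH_CLOSE,np.ones((9,9)));v,u=np.nonzero(b);p=W[b>0];p=p[p[:,2]>.02]
print(len(v),np.median(p,0),cv2.minAreaRect(p[:,:2].astype(np.float32)*1000))
s=bot.get_state();print(s['time'],s['ee_pos'],s['tool_rot'],s['qpos'])
E
```

```text
[ 16 108 230] [  9 139 123] [ 25  60 224] [ 20  38 227]
2052 ((500.97039794921875, 362.28741455078125), (207.0857696533203, 96.45059967041016), 25.333965301513672)
529 [0.44552533 0.08661369 0.03237448] ((446.3565979003906, 86.83930969238281), (45.925777435302734, 69.3973388671875), 79.91447448730469)
1.3 [ 0.34661618 -0.23467706  0.19816636] [-3.14143803e+00  4.08754413e-04  1.23876750e-01] [ 0.56726656  0.10468171 -0.10897801  2.0331338   0.01357778  1.00486179
 -0.99532483]
```

Call:
{"api": "jog_arm", "payload": {
  "rows": [
    [[0, 0, -1.56, 0.154, 0.68, 0, 1], [0, 0, -1.56, 0.154, 0.68, 0, 1], [0, 0, -1.56, 0.154, 0.68, 0, 1], [0, 0, -1.56, 0.154, 0.68, 0, 1], [0, 0, -1.56, 0.154, 0.68, 0, 1], [0, 0, -1.56, 0.154, 0.68, 0, 1], [0, 0, -1.56, 0.154, 0.68, 0, 1], [0, 0, -1.56, 0.154, 0.68, 0, 1], [0, 0, -1.56, 0.154, 0.68, 0, 1], [0, 0, -1.56, 0.154, 0.68, 0, 1], [0, 0, -1.56, 0.154, 0.68, 0, 1], [0, 0, 0, 0, 0, 0, 1]]
  ]
}}

```text
time: 2.5
ee_pos: [0.4149, 0.0669, 0.1984]
tool_rot: [-3.14, -0.0, -0.17]
ft_force: [-0.5, -0.9, 0.5]
opening: 0.0916
grip_force: 0.0
```

Call:
{"api": "jog_arm", "payload": {
  "rows": [
    [[0, 0, -0.65, 0.07, 0.315, 0, 1], [0, 0, -0.65, 0.07, 0.315, 0, 1], [0, 0, 0, 0, 0, -0.6, 1], [0, 0, 0, 0, 0, -0.8, 1], [0, 0, 0, 0, 0, -0.8, 1], [0, 0, 0, 0, 0, -0.8, 1], [0, 0, 0, 0, 0, -0.5, 1], [0, 0, 0, 0, 0, 0, 1], [0, 0, 0, 0, 0, 0, 1]]
  ]
}}

```text
time: 3.4
ee_pos: [0.42, 0.0881, 0.0586]
tool_rot: [3.141, 0.001, -0.197]
ft_force: [0.8, 0.6, -0.5]
opening: 0.092
grip_force: 0.0
```

```bash
python3 - <<'E'
from h import *
o=[]
for n,s in(('top',np.s_[190:250,270:330]),('scene',np.s_[180:260,280:380])):
    c=cam(n)
    o.append(cv2.resize(c['frame'][s][:,:,::-1],(400,400 if n=='top' else 320),interpolation=2))
    R=np.array(c['world_from_camera']);S=bot.get_state()
    for q in (S['ee_pos'],np.array([.444,.0875,.033])):
        p=R[:3,:3].T@(q-R[:3,3]); u=c['cx']+c['f']*p[0]/-p[2];v=c['cy']-c['f']*p[1]/-p[2]
        h=[ (u-s[1].start)*400/(s[1].stop-s[1].start),(v-s[0].start)*400/(s[1].stop-s[1].start)]
        cv2.circle(o[-1] if 0 else o.__setitem__(-1,np.ascontiguousarray(o[-1])) or o[-1],(int(h[0]),int(h[1])),3,(0,0,255),-1)
o[1]=np.vstack([o[1],np.zeros((80,400,3),'uint8')]);cv2.imwrite('pics/near.png',np.hstack(o));print(S['ee_pos'],S['tool_rot'],S['time'])
E
```

```text
[0.42096099 0.08846202 0.05943864] [-3.14106169e+00 -1.59956524e-03 -1.97455374e-01] 3.5
```

View pics/near.png

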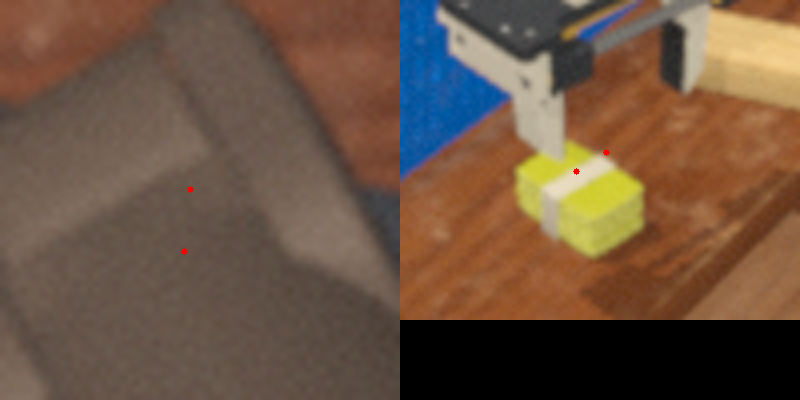

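```bash
cat >> h.py <<'E'
def proj(c,q):
    R=np.array(c['world_from_camera']);p=R[:3,:3].T@(np.array(q)-R[:3,3]); return np.array([c['cx']-c['f']*p[0]/p[2],c['cy']+c['f']*p[1]/p[2]])
E
python3 - <<'E'
from h import *
c=cam('scene');W=pts(c);y=bot.get_state()['tool_rot'][2];e=bot.get_state()['ee_pos'];t=np.array([np.sin(y),-np.cos(y),0])
for k in(-.055,-.046,.046,.055):print(k,(proj(c,e+k*t)-[280,180])*4+[400,0])
for (u,v) in((540,100),(535,130),(555,130),(545,145),(690,75),(700,50)): print(u,v,W[int(v/4+180),int((u-400)/4+280)].round(3))
ct=np.array([.444,.0875,0]);a=np.radians(-11);L=np.array([np.cos(a),np.sin(a),0]);Wd=np.array([-L[1],L[0],0])
for i,j in((1,1),(1,-1),(-1,-1),(-1,1)):print((i,j),(proj(c,ct+[0,0,.033]+i*.035*L+j*.023*Wd)-[280,180])*4+[400,0])
E
```

```text
-0.055 [535.18288154 191.54526316]
-0.046 [547.13224955 184.87817903]
0.046 [661.88234494 120.85399471]
0.055 [672.43157712 114.96810866]
540 100 [0.399 0.178 0.159]
535 130 [0.427 0.15  0.112]
555 130 [0.418 0.144 0.112]
545 145 [0.419 0.15  0.104]
690 75 [0.398 0.038 0.098]
700 50 [0.395 0.032 0.113]
(1, 1) [510.16998743 160.7373965 ]
(1, -1) [565.95183633 130.47520102]
(-1, -1) [643.48513975 182.63305924]
(-1, 1) [587.06274856 215.95462941]
```

Call:
{"api": "jog_arm", "payload": {
  "rows": [
    [[0, 0, 0, -0.02, 0.06, 0, 0.6], [0, 0, 0, 0, 0, 0, 0.6], [0, 0, 0, 0, 0, 0, 0.6], [0, 0, 0, 0, 0, 0, 0.6], [0, 0, 0, 0, 0, 0, 0.6], [0, 0, 0, 0, 0, 0, 0.6]]
  ]
}}

```text
time: 4.15
ee_pos: [0.4193, 0.0909, 0.0583]
tool_rot: [3.141, 0.0, -0.197]
ft_force: [0.3, -1.1, -0.5]
opening: 0.0558
grip_force: 0.0
```

```bash
python3 - <<'E'
from h import *
c=cam('scene');W=pts(c);s=np.s_[160:260,270:390]
S=bot.get_state();print(S['ee_pos'],S['tool_rot'],S['opening'])
im=cv2.resize(c['frame'][s][:,:,::-1],None,fx=6,fy=6,interpolation=2)
for q in (S['ee_pos'],):
    p=(proj(c,q)-[270,160])*6;cv2.circle(im,tuple(p.astype(int).tolist()),3,(0,0,255),-1);print(p)
cv2.imwrite('pics/near2.png',im);np.save('scene2.npy',W)
E
```

```text
[0.41932232 0.09087807 0.05830951] [ 3.14155767e+00  6.58554845e-05 -1.97219151e-01] 0.054987716053397986
[369.26335942 354.90441983]
```

View pics/near2.png

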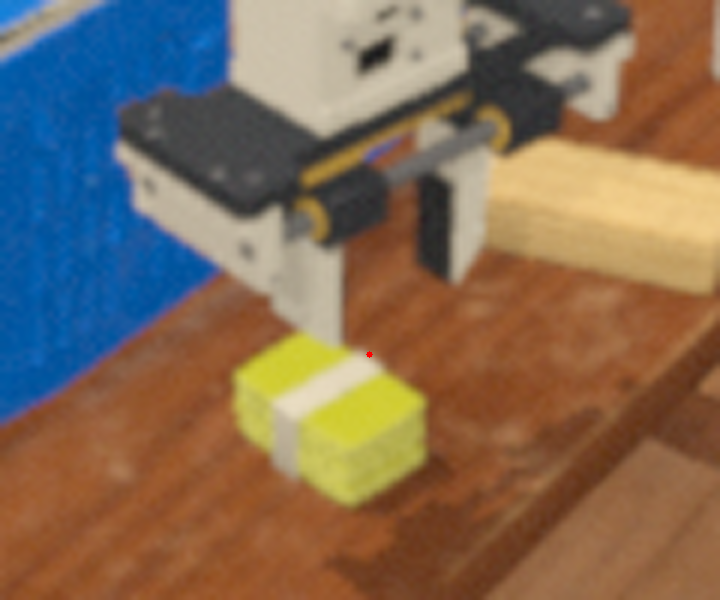

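```bash
python3 - <<'E'
import numpy as np
W=np.load('scene2.npy')
for (u,v) in((320,310),(320,325),(330,335),(300,315),(455,255),(460,270),(445,265),(435,255),(375,50),(340,390),(390,410),(600,240)): print(u,v,W[round(v/6-.4+160),round(u/6-.4+270)].round(3))
E
```

```text
320 310 [0.413 0.132 0.11 ]
320 325 [0.413 0.132 0.102]
330 335 [0.411 0.128 0.097]
300 315 [0.419 0.135 0.106]
455 255 [0.402 0.063 0.099]
460 270 [0.399 0.062 0.091]
445 265 [0.404 0.063 0.093]
435 255 [0.41  0.063 0.096]
375 50 [0.403 0.114 0.214]
340 390 [0.437 0.089 0.031]
390 410 [0.413 0.086 0.031]
600 240 [ 0.417 -0.085  0.016]
```

Call:
{"api": "jog_arm", "payload": {
  "rows": [
    [[0, 0, 0, 0, 0, 0, 1], [0, 0, 0, 0, 0, 0, 1], [0, 0, 0, 0, 0, 0, 1], [0, 0, 0, 0, 0, -0.35, 1], [0, 0, 0, 0, 0, -0.35, 1], [0, 0, 0, 0, 0, 0, 1], [0, 0, 0, 0, 0, 0, 1]]
  ]
}}

```text
time: 4.9
ee_pos: [0.4191, 0.0909, 0.0304]
tool_rot: [3.141, 0.001, -0.197]
ft_force: [0.6, 0.2, -0.1]
opening: 0.0917
grip_force: 0.0
```

```bash
python3 - <<'E'
from h import *
c=cam('scene');W=pts(c);s=np.s_[160:260,270:390]
S=bot.get_state();print(S['ee_pos'],S['tool_rot'],S['opening'],S['ft_force'])
im=cv2.resize(c['frame'][s][:,:,::-1],None,fx=6,fy=6,interpolation=2)
y=S['tool_rot'][2];t=np.array([np.sin(y),-np.cos(y),0])
for k in(-.046,0,.046):
  for h in (0,.03):
    p=(proj(c,S['ee_pos']+k*t+[0,0,h])-[270,160])*6;cv2.circle(im,tuple(p.astype(int).tolist()),3,(0,0,255) if h==0 else (255,0,0),-1)
cv2.imwrite('pics/near3.png',im);np.save('scene3.npy',W)
W0=np.load('scene.npy')
for v in range(70,104,3): print(v,W0[v,498].round(3),W0[v,506].round(3))
E
```

```text
[0.41948526 0.09104358 0.03072342] [-3.14150545e+00 -1.17000303e-04 -1.97032257e-01] 0.09172740887596394 [ 0.33300579  0.2598919  -0.25696484]
70 [ 0.264 -0.471  0.3  ] [ 0.245 -0.477  0.302]
73 [ 0.263 -0.473  0.292] [ 0.244 -0.479  0.293]
76 [ 0.287 -0.601  0.249] [ 0.246 -0.5    0.28 ]
79 [ 0.286 -0.607  0.238] [ 0.243 -0.5    0.272]
82 [ 0.284 -0.605  0.23 ] [ 0.243 -0.507  0.262]
85 [ 0.55  -1.916 -0.167] [ 0.24  -0.507  0.254]
88 [ 0.549 -1.935 -0.192] [ 0.238 -0.503  0.247]
91 [ 0.543 -1.927 -0.208] [ 0.236 -0.509  0.237]
94 [ 0.539 -1.932 -0.229] [ 0.491 -1.927 -0.218]
97 [ 0.532 -1.925 -0.245] [ 0.484 -1.919 -0.234]
100 [ 0.529 -1.932 -0.267] [ 0.481 -1.927 -0.255]
103 [ 0.519 -1.909 -0.278] [ 0.474 -1.917 -0.271]
```

View pics/near3.png

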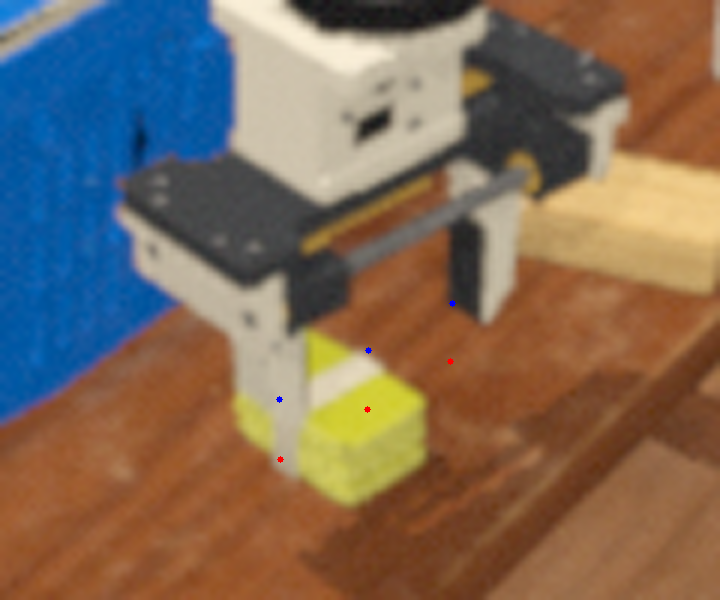

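The view shows the finger tips near the blue marks, with the right tip at about (485,320). That puts them roughly 27 mm higher than the reported TCP. I'll go down to a reported z of about 0.005 and check again.

Call:
{"api": "jog_arm", "payload": {
  "rows": [
    [[0, 0, 0, 0, 0, -0.22, 1], [0, 0, 0, 0, 0, -0.22, 1], [0, 0, 0, 0, 0, -0.2, 1], [0, 0, 0, 0, 0, 0, 1], [0, 0, 0, 0, 0, 0, 1]]
  ]
}}

```text
time: 5.45
ee_pos: [0.419, 0.0909, 0.0044]
tool_rot: [3.141, 0.001, -0.197]
ft_force: [0.4, 0.1, -1.0]
opening: 0.0914
grip_force: 0.0
```

```bash
python3 - <<'E'
from h import *
c=cam('scene');W=pts(c);s=np.s_[180:260,270:390]
S=bot.get_state();print(S['ee_pos'],S['ft_force'])
im=cv2.resize(c['frame'][s][:,:,::-1],None,fx=6,fy=6,interpolation=2)
y=S['tool_rot'][2];t=np.array([np.sin(y),-np.cos(y),0])
for k in(-.046,0,.046):
  for h in (0,.03):
    p=(proj(c,S['ee_pos']+k*t+[0,0,h])-[270,180])*6;cv2.circle(im,tuple(p.astype(int).tolist()),3,(0,0,255) if h==0 else (255,0,0),-1)
cv2.imwrite('pics/near4.png',im);np.save('scene3.npy',W)
for u in (350,354,358):
  for v in range(212,232,2): print(u,v,W[v,u].round(3),end=' ')
  print()
E
```

```text
[0.41923143 0.09097148 0.00466298] [0.34570049 0.10120529 0.06912757]
350 212 [0.397 0.047 0.063] 350 214 [0.396 0.047 0.058] 350 216 [0.397 0.046 0.05 ] 350 218 [0.397 0.045 0.043] 350 220 [0.397 0.045 0.038] 350 222 [ 0.419  0.009 -0.002] 350 224 [0.413 0.018 0.   ] 350 226 [ 0.411  0.021 -0.004] 350 228 [ 0.405  0.03  -0.002] 350 230 [ 0.401  0.036 -0.002] 
354 212 [0.394 0.034 0.056] 354 214 [0.394 0.032 0.049] 354 216 [0.393 0.034 0.045] 354 218 [ 0.419 -0.011 -0.002] 354 220 [ 0.414 -0.003 -0.001] 354 222 [ 0.41   0.004 -0.001] 354 224 [ 0.406  0.01  -0.002] 354 226 [0.4   0.019 0.   ] 354 228 [ 0.397  0.023 -0.002] 354 230 [ 0.394  0.029 -0.003] 
358 212 [ 0.425 -0.039 -0.001] 358 214 [ 0.42  -0.032 -0.002] 358 216 [ 0.415 -0.023 -0.   ] 358 218 [ 0.411 -0.017 -0.002] 358 220 [ 0.406 -0.009 -0.001] 358 222 [ 0.402 -0.003 -0.001] 358 224 [ 0.398  0.004 -0.002] 358 226 [ 0.393  0.011 -0.002] 358 228 [ 0.389  0.017 -0.003] 358 230 [ 0.385  0.023 -0.003]
```

View pics/near4.png

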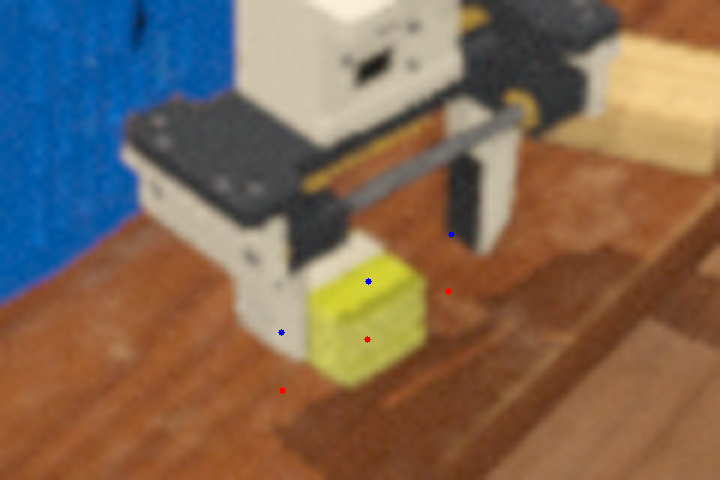

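```bash
python3 - <<'E'
import numpy as np
W=np.load('scene3.npy')
for n,u,v in(('cube bot',310,255),('cube mid',320,220),('rod',430,178),('rod2',380,198),('rightcube',555,120),('white arm low',170,205),('fing L',250,250),('fing L bot',285,345),('finger Lbot2',245,310),('padR top',465,165),('padR bot',465,235),('finR top',490,140),('housing low',330,125),('housing top',330,40),('plate',190,150),('plate2',250,180),('fl',250,190)):
    print(n,W[round(v/6-.4+180),round(u/6-.4+270)].round(3))
E
```

```text
cube bot [0.394 0.165 0.109]
cube mid [0.394 0.158 0.12 ]
rod [ 0.469 -0.022 -0.001]
rod2 [0.391 0.125 0.11 ]
rightcube [0.369 0.043 0.108]
white arm low [0.452 0.172 0.108]
fing L [0.402 0.187 0.122]
fing L bot [0.418 0.149 0.044]
finger Lbot2 [0.437 0.15  0.053]
padR top [0.406 0.047 0.074]
padR bot [0.405 0.045 0.037]
finR top [0.38  0.072 0.111]
housing low [0.403 0.138 0.147]
housing top [0.404 0.138 0.182]
plate [0.439 0.175 0.14 ]
plate2 [0.41  0.178 0.141]
fl [0.409 0.178 0.139]
```

The depth shows tips at z≈0.035 and the body at about 0.10. So the tool is shaped as stated, but the real one sits about 29 mm higher than the reported z. I'll lower by that much, in small steps.

Call:
{"api": "jog_arm", "payload": {
  "rows": [
    [[0, 0, 0, 0, 0, -0.2, 1], [0, 0, 0, 0, 0, -0.2, 1], [0, 0, 0, 0, 0, -0.1, 1], [0, 0, 0, 0, 0, 0, 1], [0, 0, 0, 0, 0, 0, 1]]
  ]
}}

```text
time: 6.0
ee_pos: [0.4192, 0.0909, -0.0154]
tool_rot: [3.141, 0.0, -0.197]
ft_force: [0.0, 0.4, 0.3]
opening: 0.092
grip_force: 0.0
```

```bash
python3 - <<'E'
from h import *
c=cam('scene');W=pts(c);print(bot.get_state()['ee_pos'],bot.get_state()['ft_force'])
for u in (346,348,350,352):
  for v in range(216,234,2): print(u,v,W[v,u].round(3),end=' ')
  print()
E
```

```text
[ 0.41932475  0.09096914 -0.01525848] [-0.70554567 -0.05341153  0.61301449]
346 216 [0.409 0.045 0.044] 346 218 [0.409 0.044 0.037] 346 220 [0.408 0.046 0.033] 346 222 [0.409 0.044 0.025] 346 224 [0.408 0.045 0.02 ] 346 226 [0.408 0.044 0.013] 346 228 [ 0.414  0.035 -0.002] 346 230 [ 0.409  0.041 -0.003] 346 232 [ 0.404  0.05  -0.001] 
348 216 [0.402 0.046 0.048] 348 218 [0.402 0.046 0.042] 348 220 [0.402 0.046 0.036] 348 222 [0.402 0.046 0.03 ] 348 224 [0.4   0.048 0.026] 348 226 [0.4   0.048 0.019] 348 228 [ 0.409  0.032 -0.002] 348 230 [ 0.405  0.038 -0.003] 348 232 [ 0.4    0.046 -0.001] 
350 216 [0.398 0.045 0.049] 350 218 [0.396 0.047 0.046] 350 220 [0.396 0.046 0.038] 350 222 [0.397 0.044 0.03 ] 350 224 [0.397 0.044 0.025] 350 226 [0.396 0.044 0.019] 350 228 [0.395 0.046 0.014] 350 230 [ 0.401  0.036 -0.002] 350 232 [ 0.396  0.044 -0.001] 
352 216 [0.394 0.041 0.048] 352 218 [0.395 0.039 0.041] 352 220 [0.395 0.039 0.035] 352 222 [0.394 0.04  0.029] 352 224 [0.393 0.041 0.024] 352 226 [ 0.406  0.02  -0.002] 352 228 [ 0.402  0.026 -0.002] 352 230 [ 0.397  0.034 -0.001] 352 232 [ 0.394  0.037 -0.004]
```

Call:
{"api": "jog_arm", "payload": {
  "rows": [
    [[0, 0, 0, 0, 0, -0.1, 1], [0, 0, 0, 0, 0, -0.1, 1], [0, 0, 0, 0, 0, 0, 0.3], [0, 0, 0, 0, 0, 0, 0.3], [0, 0, 0, 0, 0, 0, 0.3], [0, 0, 0, 0, 0, 0, 0.3], [0, 0, 0, 0, 0, 0, 0.3], [0, 0, 0, 0, 0, 0, 0.3], [0, 0, 0, 0, 0, 0, 0.3], [0, 0, 0, 0, 0, 0, 0.3]]
  ],
  "newtons": 35
}}

```text
time: 7.05
ee_pos: [0.4194, 0.091, -0.0232]
tool_rot: [-3.141, -0.0, -0.197]
ft_force: [-0.2, 0.3, 1.0]
opening: 0.0452
grip_force: 34.8
```

Call:
{"api": "jog_arm", "payload": {
  "rows": [
    [[0, 0, 0, 0, 0, 0.3, 0.3], [0, 0, 0, 0, 0, 0.6, 0.3], [0, 0, 0, 0, 0, 0.6, 0.3], [0, 0, 2.6, 0, 0.3, 0, 0.3], [0, 0, 2.6, 0, 0.4, 0, 0.3], [0, 0, 2.6, 0, 0.4, 0, 0.3], [0, 0, 2.6, 0, 0.4, 0, 0.3], [0, 0, 2.6, 0, 0.4, 0, 0.3], [0, 0, 2.6, 0, 0.4, 0, 0.3], [0, 0, 2.6, 0, 0.4, 0, 0.3], [0, 0, 2.6, 0, 0.4, 0, 0.3], [0, 0, 2.6, 0, 0.4, 0, 0.3]]
  ]
}}

```text
time: 8.25
ee_pos: [0.4193, 0.2323, 0.0367]
tool_rot: [3.142, 0.0, 0.215]
ft_force: [1.3, 0.4, -2.0]
opening: 0.0452
grip_force: 34.8
```

Call:
{"api": "jog_arm", "payload": {
  "rows": [
    [[0, 0, 2.6, 0, 0.4, 0, 0.3], [0, 0, 2.6, 0, 0.4, 0, 0.3], [0, 0, 2.6, -0.05, 0.4, 0, 0.3], [0, 0, 2.6, -0.05, 0.4, 0, 0.3], [0, 0, 2.6, -0.02, 0.4, 0, 0.3], [0, 0, 0.3, 0, 0.3, 0, 0.3], [0, 0, 0, 0, 0, 0, 0.3], [0, 0, 0, 0, 0, 0, 0.3], [0, 0, 0, 0, 0, 0, 0.3]]
  ]
}}

```text
time: 9.15
ee_pos: [0.4147, 0.3218, 0.0366]
tool_rot: [3.141, 0.001, 0.442]
ft_force: [-0.0, 0.0, -1.5]
opening: 0.0459
grip_force: 34.8
```

```bash
cat > look.py <<'E'
from h import *
import sys
c=cam('scene');W=pts(c);s=np.s_[200:325,150:310]
S=bot.get_state();print(S['time'],S['ee_pos'],S['tool_rot'],S['ft_force'],S['opening'],S['grip_force'])
hsv=cv2.cvtColor(c['frame'],cv2.COLOR_RGB2HSV)
a=np.radians(25.4);d=np.array([np.cos(a),np.sin(a)]);H=np.array([.499,.3632])+.0275*d
g=np.zeros((400,640),bool);g[200:325,150:310]=((hsv[...,0]>26)&(hsv[...,0]<45)&(hsv[...,1]>100))[200:325,150:310]
p=W[g];q=p[:,:2]-H;Q=np.stack([q@d,q@[-d[1],d[0]],p[:,2]-.01],1)
t=Q[Q[:,2]>np.nanpercentile(Q[:,2],90)-.006]
print('holder-frame green: z',np.nanpercentile(Q[:,2],[2,50,98]).round(3),'x',np.nanpercentile(t[:,0],[2,98]).round(3),'y',np.nanpercentile(t[:,1],[2,98]).round(3),len(t))
if len(t)>20: print(cv2.minAreaRect(t[:,:2].astype(np.float32)*1000))
im=cv2.resize(c['frame'][s][:,:,::-1],None,fx=4.7,fy=4.7,interpolation=2)
if len(sys.argv)>1: cv2.imwrite(f'pics/{sys.argv[1]}.png',im)
E
python3 look.py p1
```

```text
9.2 [0.41472495 0.32178213 0.03661391] [3.14074112e+00 4.84375345e-04 4.41986475e-01] [-0.40184964  0.4309346  -1.53284035] 0.045651395837594706 34.81796979904175
holder-frame green: z [0.059 0.068 0.133] x [-0.161 -0.152] y [0.051 0.079] 5
```

View pics/p1.png

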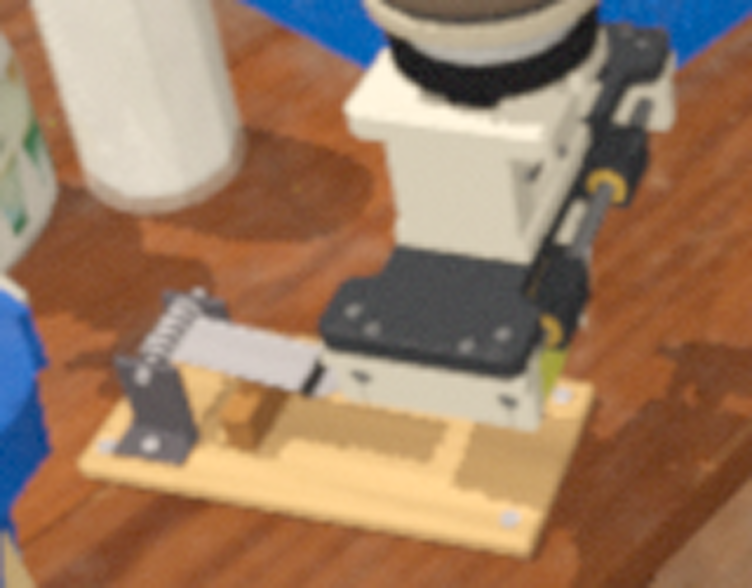

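The gripper is square over the open end of the board, with the arm tip just ahead at about (345,375). I'm lowering onto the board.

Call:
{"api": "jog_arm", "payload": {
  "rows": [
    [[0, 0, 0, 0, 0, -0.3, 0.3], [0, 0, 0, 0, 0, -0.3, 0.3], [0, 0, 0, 0, 0, -0.3, 0.3], [0, 0, 0, 0, 0, -0.2, 0.3], [0, 0, 0, 0, 0, -0.08, 0.3], [0, 0, 0, 0, 0, 0, 0.3], [0, 0, 0, 0, 0, 0, 0.3]]
  ]
}}

```text
time: 9.9
ee_pos: [0.4146, 0.3232, -0.0103]
tool_rot: [-3.141, -0.0, 0.443]
ft_force: [0.6, -0.3, -2.3]
opening: 0.0454
grip_force: 34.8
```

Call:
{"api": "jog_arm", "payload": {
  "rows": [
    [[0, 0, 0, 0, 0, -0.03, 0.3], [0, 0, 0, 0, 0, 0, 0.3], [0, 0, 0, 0, 0, 0, 0.3]]
  ]
}}

```text
time: 10.2
ee_pos: [0.4147, 0.323, -0.0114]
tool_rot: [-3.142, -0.0, 0.443]
ft_force: [-0.0, 0.8, -2.0]
opening: 0.0453
grip_force: 34.8
```

Call:
{"api": "jog_arm", "payload": {
  "rows": [
    [[0, 0, 0, 0, 0, -0.03, 0.3], [0, 0, 0, 0, 0, 0, 0.3], [0, 0, 0, 0, 0, 0, 0.3]]
  ]
}}

```text
time: 10.5
ee_pos: [0.4145, 0.3229, -0.0129]
tool_rot: [3.142, 0.0, 0.443]
ft_force: [0.4, 0.3, -1.6]
opening: 0.0455
grip_force: 34.8
```

Call:
{"api": "jog_arm", "payload": {
  "rows": [
    [[0, 0, 0, 0, 0, -0.03, 0.3], [0, 0, 0, 0, 0, 0, 0.3], [0, 0, 0, 0, 0, 0, 0.3]]
  ]
}}

```text
time: 10.8
ee_pos: [0.4146, 0.3229, -0.0132]
tool_rot: [3.141, -0.001, 0.443]
ft_force: [-2.8, -4.3, 12.0]
opening: 0.0458
grip_force: 34.9
```

Contact with the board at z −0.0132, as expected. Sliding in.

Call:
{"api": "jog_arm", "payload": {
  "rows": [
    [[0, 0, 0, 0, 0, 0.01, 0.3], [0, 0, 0, 0.09, 0.043, 0, 0.3], [0, 0, 0, 0.09, 0.043, 0, 0.3], [0, 0, 0, 0.09, 0.043, 0, 0.3], [0, 0, 0, 0.09, 0.043, 0, 0.3], [0, 0, 0, 0.09, 0.043, 0, 0.3], [0, 0, 0, 0.09, 0.043, 0, 0.3], [0, 0, 0, 0, 0, 0, 0.3]]
  ],
  "newtons": 45
}}

```text
time: 11.6
ee_pos: [0.4358, 0.3336, -0.0131]
tool_rot: [-3.141, 0.0, 0.444]
ft_force: [-3.8, -1.6, 8.8]
opening: 0.0454
grip_force: 44.8
```

Call:
{"api": "jog_arm", "payload": {
  "rows": [
    [[0, 0, 0, 0.09, 0.043, 0, 0.3], [0, 0, 0, 0.09, 0.043, 0, 0.3], [0, 0, 0, 0.09, 0.043, 0, 0.3], [0, 0, 0, 0.09, 0.043, 0, 0.3], [0, 0, 0, 0.09, 0.043, 0, 0.3], [0, 0, 0, 0, 0, 0, 0.3]]
  ]
}}

```text
time: 12.2
ee_pos: [0.4507, 0.341, -0.0132]
tool_rot: [3.141, 0.005, 0.445]
ft_force: [-13.2, -5.5, 17.7]
opening: 0.0457
grip_force: 44.9
```

```bash
python3 look.py p2
```

```text
12.25 [ 0.45086484  0.34106503 -0.01319387] [3.14081167 0.00461512 0.44481772] [-12.75108802  -6.43357232  18.47189305] 0.045114698978033246 44.94261860847473
holder-frame green: z [0.008 0.02  0.08 ] x [-0.12  -0.113] y [0.046 0.055] 11
```

View pics/p2.png

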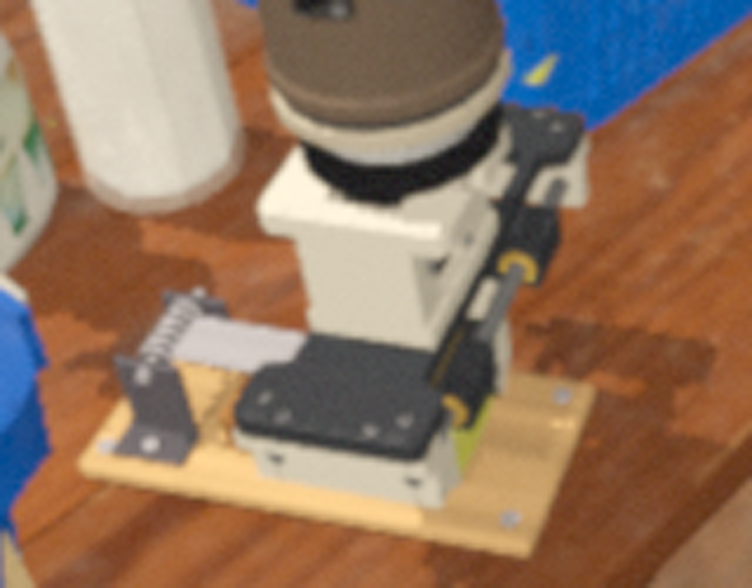

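The bundle is under the arm and sliding straight, with the gripper clear of the arm. Continuing towards the stop.

Call:
{"api": "jog_arm", "payload": {
  "rows": [
    [[0, 0, 0, 0.06, 0.028, 0.005, 0.3], [0, 0, 0, 0.09, 0.043, 0, 0.3], [0, 0, 0, 0.09, 0.043, 0, 0.3], [0, 0, 0, 0.06, 0.028, 0, 0.3], [0, 0, 0, 0, 0, 0, 0.3]]
  ]
}}

```text
time: 12.75
ee_pos: [0.4642, 0.3472, -0.0132]
tool_rot: [3.141, 0.003, 0.444]
ft_force: [-8.3, -3.8, 12.2]
opening: 0.0455
grip_force: 44.9
```

Call:
{"api": "jog_arm", "payload": {
  "rows": [
    [[0, 0, 0, 0.06, 0.028, 0, 0.3], [0, 0, 0, 0.04, 0.019, 0, 0.3], [0, 0, 0, 0, 0, 0, 0.3]]
  ]
}}

```text
time: 13.05
ee_pos: [0.468, 0.349, -0.0131]
tool_rot: [3.141, 0.003, 0.444]
ft_force: [-7.8, -4.1, 11.9]
opening: 0.0453
grip_force: 44.9
```

Call:
{"api": "jog_arm", "payload": {
  "rows": [
    [[0, 0, 0, 0.03, 0.014, 0, 0.3], [0, 0, 0, 0.03, 0.014, 0, 0.3], [0, 0, 0, 0, 0, 0, 0.3]]
  ]
}}

```text
time: 13.35
ee_pos: [0.4703, 0.3501, -0.0132]
tool_rot: [3.141, 0.003, 0.444]
ft_force: [-9.0, -4.5, 13.0]
opening: 0.0451
grip_force: 44.9
```

Call:
{"api": "jog_arm", "payload": {
  "rows": [
    [[0, 0, 0, 0.03, 0.014, 0, 0.3], [0, 0, 0, 0.015, 0.007, 0, 0.3], [0, 0, 0, 0, 0, 0, 0.3]]
  ]
}}

```text
time: 13.65
ee_pos: [0.4713, 0.3506, -0.0131]
tool_rot: [3.141, 0.004, 0.445]
ft_force: [-11.6, -6.0, 14.7]
opening: 0.0455
grip_force: 44.9
```

Call:
{"api": "jog_arm", "payload": {
  "rows": [
    [[0, 0, 0, 0.03, 0.014, 0, 0.3], [0, 0, 0, 0.015, 0.007, 0, 0.3], [0, 0, 0, 0, 0, 0, 0.3]]
  ]
}}

```text
time: 13.95
ee_pos: [0.4713, 0.3505, -0.0132]
tool_rot: [3.14, 0.008, 0.445]
ft_force: [-17.5, -9.1, 22.1]
opening: 0.0455
grip_force: 45.0
```

It's home against the stop: the force rises with no further travel. I'm relaxing the push, opening and lifting away.

Call:
{"api": "jog_arm", "payload": {
  "rows": [
    [[0, 0, 0, -0.045, -0.021, 0.01, 0.3], [0, 0, 0, 0, 0, 0, 0.6], [0, 0, 0, 0, 0, 0, 0.8], [0, 0, 0, 0, 0, 0, 0.8], [0, 0, 0, 0, 0, 0, 0.8], [0, 0, 0, 0, 0, 0, 0.8], [0, 0, 0, 0, 0, 0.3, 0.8], [0, 0, 0, 0, 0, 0.7, 0.8], [0, 0, 0, 0, 0, 1, 0.8], [0, 0, 0, 0, 0, 1, 0.8], [0, 0, 0, 0, 0, 1, 0.8], [0, 0, 0, 0, 0, 1, 0.8]]
  ]
}}

```text
time: 15.15
ee_pos: [0.474, 0.3513, 0.1896]
tool_rot: [-3.141, -0.001, 0.444]
ft_force: [1.4, 0.2, -0.1]
opening: 0.0737
grip_force: 0.0
```

Call:
{"api": "jog_arm", "payload": {
  "rows": [
    [[0, 0, 0, 0, -0.7, 0.4, 0.8], [0, 0, 0, 0, -0.7, 0.4, 0.8], [0, 0, 0, -0.3, -0.7, 0, 0.8], [0, 0, 0, -0.3, -0.7, 0, 0.8], [0, 0, 0, -0.3, -0.7, 0, 0.8], [0, 0, 0, 0, -0.7, 0, 0.8], [0, 0, 0, 0, -0.7, 0, 0.8], [0, 0, 0, 0, 0, 0, 0.8], [0, 0, 0, 0, 0, 0, 0.8]]
  ]
}}

```text
time: 16.05
ee_pos: [0.4384, 0.1553, 0.2197]
tool_rot: [3.141, -0.001, 0.442]
ft_force: [0.3, -0.3, 0.4]
opening: 0.0735
grip_force: 0.0
```

```bash
python3 look.py p3
```

```text
16.1 [0.43832826 0.15609252 0.21963396] [-3.14141217e+00 -1.10600394e-03  4.43627928e-01] [ 0.18256014 -0.3519937  -0.19759618] 0.07375936227454886 0.0
holder-frame green: z [0.005 0.03  0.033] x [-0.07  -0.005] y [-0.019  0.026] 356
((-32.02797317504883, -78.7742919921875), (68.9989013671875, 212.9462432861328), 2.886873960494995)
```

View pics/p3.png

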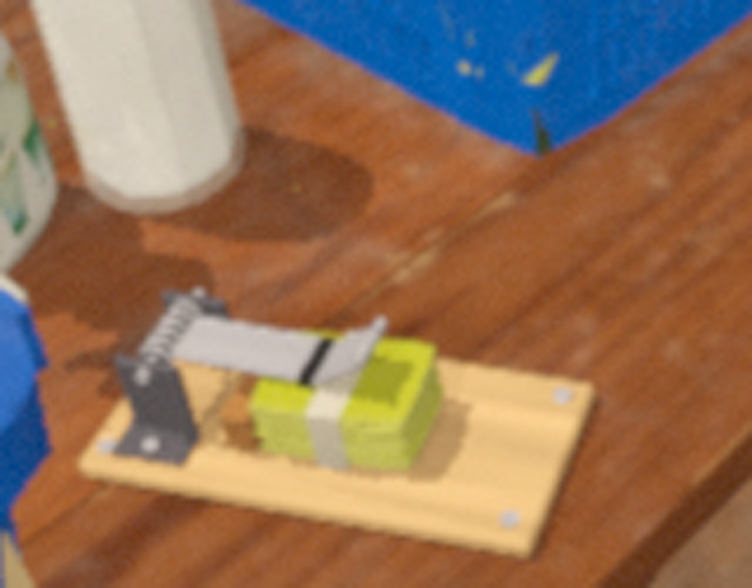

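The bundle at (345,400) lies flat, straight and centred under the sprung arm, home against the stop. It measures x about −0.07 to −0.003 and y centred to about 3 mm. The gripper is clear.

```bash
python3 -c "
from rig import bot
print(bot.sign_off())"
```

```text
the job is handed in; nothing more can be done
None
```

The bundle is home against the wooden stop, flat, straight and centred, with the sprung arm resting on it. The gripper is released and clear, the plain block was not touched, and the job was handed in at about 16 s; the hand-in gave no verdict.

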